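Balance a tone-arm wand on the fulcrum edge

TASK

The pivot of this tone-arm wand will be clamped at its balance point, so find that point: lift the wand out of its wooden rests, lay it across the steel edge of the grey balancing stand, and slide it along the edge until, let go, it stays level on the edge alone, clear of both wire tip stops. The thin-walled beam dents, so never drop it or press it hard on the edge, and leave the small things on the bench where they are.

Things in the scene. Friction and masses are not known exactly. Their poses are not given: they have to be found in the camera images.
- wand: tone-arm wand: a straight bright square beam, 10 x 10 mm, black headshell at one end, steel counterweight at the other; 310 mm long, 0.15 to 0.21 kg. Starts level in the rests. Origin on the beam's axis; x along the beam to the headshell, z up. Bare beam from x = -106 to +90 mm. Its balance point lies somewhere from x = -46 to -6 mm, elsewhere each time, as the counterweight's density is unknown
- wand_front (a point): front end of the headshell, on the line of the beam's axis, at x = +150 mm of the wand; the headshell fills x = +94 to +150 mm and hangs 15 mm below the axis
- wand_rear (a point): on the beam's axis at x = -150 mm of the wand, the rear face of the counterweight: a steel disc of 38 mm, 24 mm thick (x = -149 to -125 mm), hung low, down to 32 mm below the axis
- stand: grey balancing stand, fixed: base plate 170 x 76 mm, top 15 mm above the bench, with a central column (12 mm along x, 48 mm across, 74 mm high) under the steel edge and a wire tip stop at x = -56 and +56 mm. Origin on the bench under the edge; a wand laid across the edge runs along the stand's x, either way round. From 6 to 54 mm out on each side there is free room for fingers over the plate
- edge_top (a point): centre of the steel edge, at the axis of a level beam on it: 90 mm above the bench, 5 mm above the edge. The edge is flat, 5 mm wide along the stand's x, 28 mm long between two 12 mm guide horns, on a damped spring pivot 17 mm below its top. With its centre of mass over it the wand settles in about 1 s, inclined some 0.6 degrees per mm off centre; else the heavy side tips 5 degrees onto its stop
- stop_a: U-shaped wire tip stop on the stand's +x side (origin as the stand's; the other stop, at -x, is alike): 4 mm wire, 56 mm from the edge, 34 mm wide, its bar 4.5 mm below the underside of a level beam, its arms 16 mm high
- rests: wooden rests, fixed: a strip 190 x 60 x 14 mm with two posts at x = -70 and +70 mm (16 mm thick) that end in felted saddles. Origin on the bench under the middle; the wand lies along its x with its axis 90 mm above the bench and is free between the posts; the saddle cheeks rise 4 mm above the axis, 18 mm apart
- oil_bottle: small white oil bottle with a red spout, 32 mm in diameter, 122 mm tall, standing behind the work; leave it. Origin at the centre of its underside
- spare_weight: spare steel counterweight, 38 mm disc, 22 mm tall, behind the work; leave it. Origin at the centre of its underside
- stylus_box: small dark carton, 52 x 52 x 31 mm, behind the work; leave it. Origin at the centre of its underside

How it is judged:
By the outcome, as a careful person would: the job done as asked, in the order asked, and still so for the second after the job is handed in, with the robot touching nothing.
It also fails if it takes over 72 s, if anything falls off the work surface, if the arm or the gripper's body presses on something with over 40 N, if the wrist force passes 120 N, or if a joint passes its speed limit or range.

ROBOT

A 6-joint arm with a two-finger parallel gripper is mounted at the origin on a cart in front of the work surface, level with it; the furniture and walls round the work are solid. World frame = base frame: x ahead of the robot, y to its left, z up, the work surface at z = 0. Lengths are in mm, angles in rad, forces in N, time in s.
With the tool pointing down it reaches from about 400 to 925 mm from the base axis. Payload 12.5 kg.
Tool frame: the origin (TCP) lies midway between the tips of the shut fingers; the grasp point (between the pads) lies 19 mm behind it (env.tcp_to_grasp is the distance from the TCP to the grasp point, in mm); z points along the fingers, y is the line along which they close (so a half turn about z gives the same grasp; the last joint's range is limited). The gripper opens to 95 mm and grips with 3 to 60 N. Pads are 20 mm wide; open, the fingers measure 119 mm over their backs; the gripper's body (75 mm by 180 mm) begins 59 mm behind the grasp point.
Start: joints at [1.164, 0.491, 1.559, -0, 1.092, -0.106], TCP at [185.161, 596.961, 214.661] pointing down, gripper open.
Joint ranges: [-3.1, 3.1], [-0.84, 2.19], [0.05, 2.79], [-1.13, 4.28], [0.06, 2.93], [-2.69, 2.69]. Speed limits (rad/s): [2.22, 2.22, 2.79, 3.14, 3.14, 3.14].

INTERFACE

Orientations are given as [roll, pitch, yaw] about the fixed x, y, z axes, in that order (R = Rz(yaw) Ry(pitch) Rx(roll)).
In Python, from cell import env gives the robot as it stands. The module is installed in compiled form; this text tells all that it offers.
- The arm moves only by the tool step_arm, never from a script. Its argument "plan" is a list that holds one entry, the list of rows, each a list of 5 numbers: the shift along the tool's x, y, z in mm, then the turn about the tool's z in degrees, then the opening, from -1 (shut) to 1 (fully open). A call has 1 to 8 rows; each row is the pose to reach, as a shift and turn from the pose commanded when the call began, along the tool's axes at that moment; what a row does not reach only later rows make up. A row lasts 1/12 s, in which the tool goes at most 41.7 mm and 7.16 degrees, less where a joint would pass 70% of its speed; a pose out of reach is approached as far as the arm can. A call with a gripper value outside its range is refused whole. The fingers move at their own pace and stop on an object; the grip force is fixed at half the most. Time passes only in rows, so rows that repeat a pose let the fingers close. It gives the time, the measured TCP pose, the force, the opening and the grip force at its end, in the units of the state.
- env.state(): the state, without advancing time (a new reading comes with each control period).
- env.read_camera(name): name is "scene" or "top" or "wrist"; returns the picture (480x640x3 uint8, blue, green, red); there is no depth.
- env.get_calibration(name): a dict with "K" (3x3 intrinsics, pixels), "extrinsics" (4x4, takes a point from world to camera coordinates). Camera axes: x right, y up, looking along -z (the intrinsics and any distortion apply to the point x, -y, -z); pixel columns grow to the right and rows downward; lengths in mm; the calibration is good to about 2 mm. The wrist camera is an equidistant fisheye: a pixel r from the principal point sees the ray r / f radians off the axis. A picture is of the moment at which its call begins: read the wrist's pose just before it. get_calibration takes no time and is no camera call; for the wrist camera it gives the pose at the moment of the call.
- env.job_done(): hands the job in; it is judged then, once.
The state is a dict: "t": time; "joints": joint angles; "qvel": joint speeds; "tau": joint torques, N m; "eef_pos": TCP position; "tcp_rot": TCP orientation; "ft_force": force on the tool from outside, world axes, zero at the start; "moment": the same for the moment, N m; "opening": opening from 0.0 (shut) to 1.0 (fully open); "grip_force": force on a finger pad.
Only numpy, scipy, OpenCV 4.12 (cv2) and the standard library are available. Lean on these libraries where they do the work, as an engineer would, in place of code of your own. Each camera call takes 0.05 s, during which the arm holds its last target. There are 200 camera calls.

## Working session

There is one attempt and no reset: what is moved stays moved. The work goes in short steps, Python scripts to look and compute and a tool call to move; the robot and the scene stay as the last step left them, time stands still between calls to the robot, and variables do not carry over. Pictures are saved under pics/ and viewed, at most 10 in all, crops included, and the job is handed in when it is done.

Besides the shell and the picture viewer there is one more tool, called after "Emit:" as a command line: name --argument value ..., lists and objects as JSON in quotes. step_arm: Moves the arm, as the interface text tells. Its arguments: {"type":"object","properties":{"plan":{"type":"array"}},"required":["plan"]}

```bash
mkdir -p pics
cat > h.py <<'E'
import numpy as np,cv2
from cell import env
def ray(cal,u,v,fish=False):
    K=np.array(cal["K"]);E=np.array(cal["extrinsics"])
    a=(u-K[0,2])/K[0,0];b=(v-K[1,2])/K[1,1]
    if fish:
        r=np.hypot(a,b);s=np.sin(r)/r if r>0 else 1
        d=np.array([a*s,-b*s,-np.cos(r)])
    else: d=np.array([a,-b,-1.])
    R=E[:3,:3];return -R.T@E[:3,3],R.T@d
def at(cal,u,v,z,fish=False):
    c,d=ray(cal,u,v,fish);return np.round(c+d*(z-c[2])/d[2],1)
def proj(cal,p,fish=False):
    K=np.array(cal["K"]);E=np.array(cal["extrinsics"])
    q=E[:3,:3]@np.array(p)+E[:3,3];x,y,z=q[0],-q[1],-q[2]
    if fish:
        h=np.hypot(x,y);t=np.arctan2(h,z);a,b=x/h*t,y/h*t
    else:a,b=x/z,y/z
    return np.round([K[0,0]*a+K[0,2],K[1,1]*b+K[1,2]],1)
E
python3 - <<'E'
from h import *
for n in("top","scene"):
    cv2.imwrite(f"pics/{n}0.png",env.read_camera(n))
    c=env.get_calibration(n);print(np.round(c["K"],1).tolist(),np.round(c["extrinsics"],3).tolist(), [k for k in c])
print(env.state(),env.tcp_to_grasp)
E
```

```text
[[487.3, 0.0, 312.1], [0.0, 487.3, 243.7], [0.0, 0.0, 1.0]] [[0.025, -0.999, 0.027, -1.468], [0.998, 0.026, 0.05, -570.274], [-0.051, 0.025, 0.998, -993.076], [0.0, 0.0, 0.0, 1.0]] ['K', 'extrinsics']
[[481.9, 0.0, 316.3], [0.0, 481.9, 243.4], [0.0, 0.0, 1.0]] [[0.852, -0.524, 0.019, -455.866], [0.197, 0.355, 0.914, -219.448], [-0.486, -0.775, 0.405, -937.821], [0.0, 0.0, 0.0, 1.0]] ['K', 'extrinsics']
{'t': 0.1, 'joints': array([ 1.16442107e+00,  4.91490049e-01,  1.55939262e+00,  1.89599711e-05,
        1.09168220e+00, -1.05607160e-01]), 'qvel': array([ 0.00038152, -0.00121188, -0.00092163,  0.00075891,  0.00164662,
       -0.00146925]), 'tau': array([ 2.69829747e-03, -6.13620472e+01, -2.58607703e+01,  6.93397410e-02,
        4.71185369e-02, -7.15115289e-05]), 'eef_pos': array([185.05272111, 596.75448475, 214.12450038]), 'tcp_rot': array([-3.14062763e+00, -1.19204670e-04,  2.84081575e+00]), 'ft_force': array([0.51957872, 0.03820717, 0.20586768]), 'moment': array([-0.0278804 ,  0.04091957,  0.025758  ]), 'grip_force': 0.0, 'opening': 0.9989835208383941} 18.8
```

View pics/top0.png

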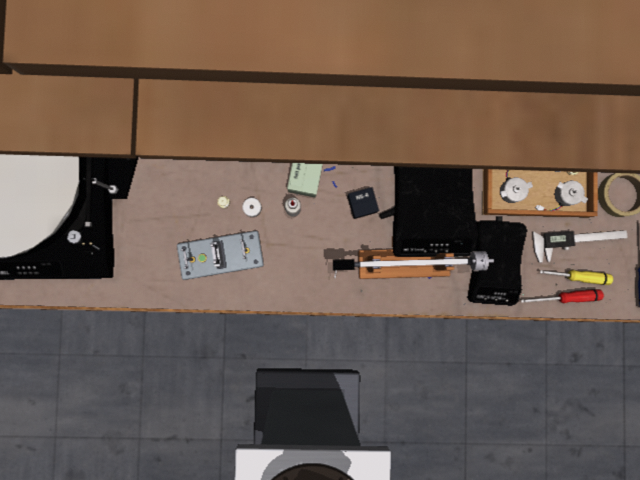

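View pics/scene0.png

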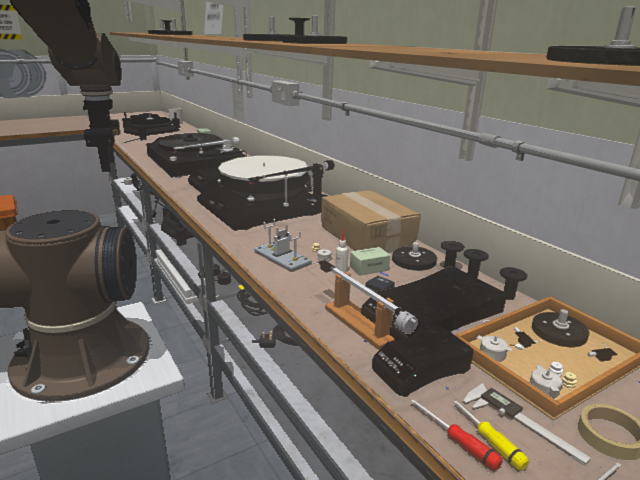

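The top view shows the wand with its headshell to the left at about (340,265) and its counterweight at (482,261). The stand is centred near (218,254). I'll enlarge both.

Run:
```python
from h import *
im=cv2.imread("pics/top0.png")
a=cv2.resize(im[240:290,322:502],None,fx=4.4,fy=4.4,interpolation=cv2.INTER_CUBIC)
b=cv2.resize(im[222:286,170:270],None,fx=5,fy=5,interpolation=cv2.INTER_CUBIC)
o=np.zeros((a.shape[0]+b.shape[0],a.shape[1],3),np.uint8);o[:a.shape[0]]=a;o[a.shape[0]:,:b.shape[1]]=b
print(o.shape,a.shape);cv2.imwrite("pics/crop1.png",o)
```

```text
(540, 792, 3) (220, 792, 3)
```

View pics/crop1.png

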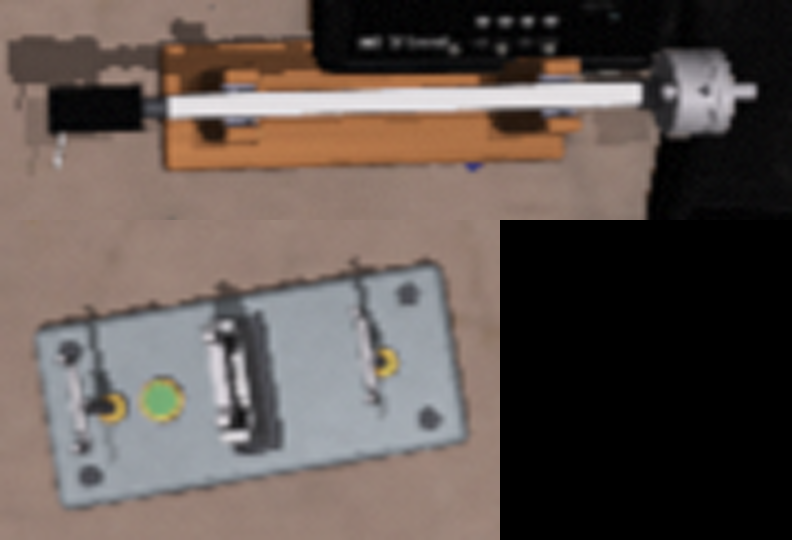

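Run:
```python
from h import *
c=env.get_calibration("top")
A=lambda X,Y,z:at(c,322+(X+.5)/4.4-.5,240+(Y+.5)/4.4-.5,z)
B=lambda X,Y,z:at(c,170+(X+.5)/5-.5,222+(Y-220+.5)/5-.5,z)
f=A(168,107,95);r=A(642,95,95);print("beam",f,r,np.linalg.norm(f-r)); d=(f-r)/np.linalg.norm(f-r)
print("orig",(f-90*d+r+106*d)/2,np.degrees(np.arctan2(d[1],d[0])))
P=np.array([B(*p,15) for p in((40,328),(437,262),(467,437),(63,507))]);print(P,P.mean(0))
e=(P[0]+P[3]-P[1]-P[2])/2;print("standx",np.degrees(np.arctan2(e[1],e[0])),np.linalg.norm(e))
h=B(224,325,97),B(238,436,97);print(h,(h[0]+h[1])/2)
for s in((68,365),(82,448)),((362,310),(376,400)):print((B(*s[0],96)+B(*s[1],96))/2)
```

```text
beam [529.9 -76.7  95. ] [ 540.2 -283.4   95. ] 206.95646885275173
orig [ 534.65184864 -172.05991392   95.        ] 92.85272758567123
[[564.  288.9  15. ]
 [595.5 127.4  15. ]
 [523.7 112.9  15. ]
 [491.  276.8  15. ]] [543.55 201.5   15.  ]
standx 101.16086621275784 165.83636513141505
(array([563.2, 199.6,  97. ]), array([521.5, 192.9,  97. ])) [542.35 196.25  97.  ]
[531.05 254.5   96.  ]
[553.35 144.8   96.  ]
```

Emit:
step_arm --plan '[[[-461, -273, 0, 61.5, -0.4], [-461, -273, 0, 61.5, -0.4], [-461, -273, 0, 61.5, -0.4], [-461, -273, 0, 61.5, -0.4], [-461, -273, 0, 61.5, -0.4], [-461, -273, 0, 61.5, -0.4], [-461, -273, 0, 61.5, -0.4], [-461, -273, 0, 61.5, -0.4]]]'

```text
t: 0.77
eef_pos: [409.7, 348.0, 214.6]
tcp_rot: [-3.141, -0.0, 1.835]
ft_force: [1.1, 1.2, 0.4]
opening: 0.495
grip_force: 0.0
```

```bash
cat >> h.py <<'E'
def go(x,y,z,ang,yoff=0):
    "tool deltas to TCP x,y,z with yaw ang deg (from the measured pose)"
    s=env.state();p=s["eef_pos"];w=s["tcp_rot"][2]
    d=np.array([x,y,z])-p
    tx=np.array([np.cos(w),np.sin(w)]);ty=np.array([np.sin(w),-np.cos(w)])
    print("t",round(s["t"],2),"at",np.round(p,1),"rot",np.round(np.degrees(s["tcp_rot"]),2),"F",np.round(s["ft_force"],2),"op",round(s["opening"],3))
    print("->",np.round([d[:2]@tx,d[:2]@ty,-d[2],(np.degrees(w)-ang+180)%360-180],1))
E
python3 -c "
from h import *
go(545,200,214,101)"
```

```text
t 0.77 at [409.7 348.  214.6] rot [-179.99   -0.    105.12] F [1.05 1.17 0.38] op 0.495
-> [-178.2   92.     0.6    4.1]
```

Emit:
step_arm --plan '[[[-178, 92, 0, 4, -0.4], [-178, 92, 0, 4, -0.4], [-178, 92, 0, 4, -0.4], [-178, 92, 0, 4, -0.4], [-178, 92, 0, 4, -0.4], [-178, 92, 0, 4, -0.4], [-178, 92, 0, 4, -0.4]]]'

```text
t: 1.35
eef_pos: [545.6, 201.3, 214.0]
tcp_rot: [-3.141, -0.0, 1.768]
ft_force: [-0.6, -0.7, 0.5]
opening: 0.299
grip_force: 0.0
```

View pics/w1.png

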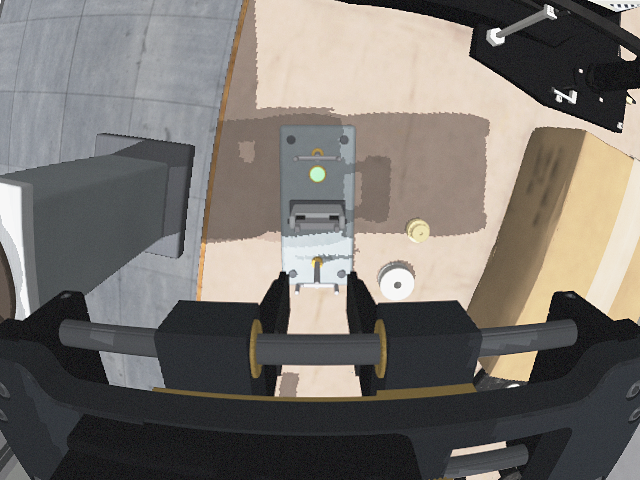

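View pics/s1.png

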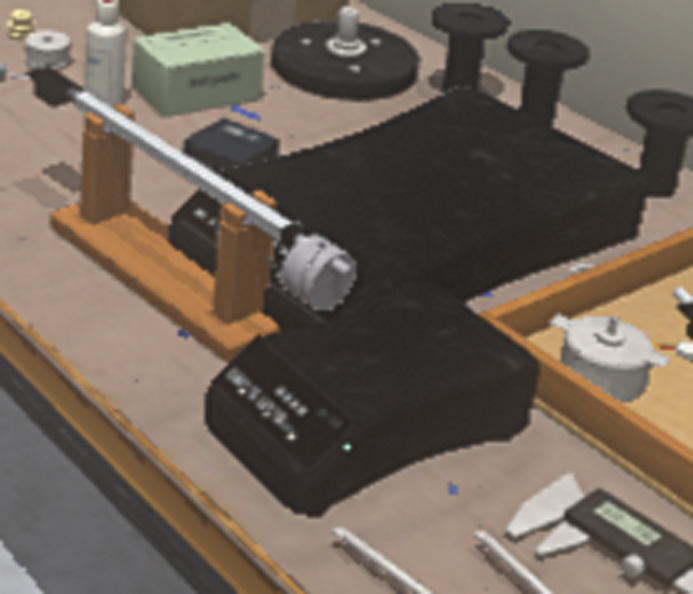

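Run:
```python
from h import *
import pickle;c=pickle.load(open("w1.pkl","rb"))
P=np.array([at(c,*p,15,True) for p in((281,126),(355,126),(354,285),(282,285))]);print(P,P.mean(0))
e=P[0]+P[1]-P[2]-P[3];print(np.degrees(np.arctan2(e[1],e[0])),np.linalg.norm(e)/2)
print(at(c,317,216,90,True), at(c,318.5,157,80.5,True),at(c,317,288,80.5,True))
```

```text
[[492.9 277.3  15. ]
 [564.1 291.6  15. ]
 [599.5 128.   15. ]
 [523.1 112.6  15. ]] [544.9   202.375  15.   ]
101.29986350695503 167.39492973205614
[542.3 211.7  90. ] [534.2 258.2  80.5] [555.5 145.3  80.5]
```

Emit:
step_arm --plan '[[[-335, -76, 0, 8.4, -0.4], [-335, -76, 0, 8.4, -0.4], [-335, -76, 0, 8.4, -0.4], [-335, -76, 0, 8.4, -0.4], [-335, -76, 0, 8.4, -0.4], [-335, -76, 0, 8.4, -0.4], [-335, -76, 0, 8.4, -0.4], [-335, -76, 0, 8.4, -0.4]]]'

```text
t: 2.07
eef_pos: [536.7, -130.9, 214.8]
tcp_rot: [3.141, -0.0, 1.626]
ft_force: [1.0, 0.1, 0.7]
opening: 0.298
grip_force: 0.0
```

Run:
```python
from h import *
go(535,-172,214,93)
```

```text
t 2.07 at [ 536.7 -130.9  214.8] rot [ 1.7999e+02 -1.0000e-02  9.3180e+01] F [1.03 0.07 0.72] op 0.298
-> [-41.   -4.    0.8   0.2]
```

Run:
```python
from h import *
import pickle
c=env.get_calibration("wrist");im=env.read_camera("wrist");pickle.dump(c,open("w2.pkl","wb"))
for p in((535,-28,90),(535,-102,94),(535,-172,90),(535,-242,90)):print(proj(c,p,True))
cv2.imwrite("pics/w2.png",cv2.resize(im[60:360,200:440],None,fx=2,fy=2,interpolation=2))
```

```text
[323.5 101.3]
[318.2 194.6]
[313.6 275.1]
[309.7 344.4]
```

View pics/w2.png

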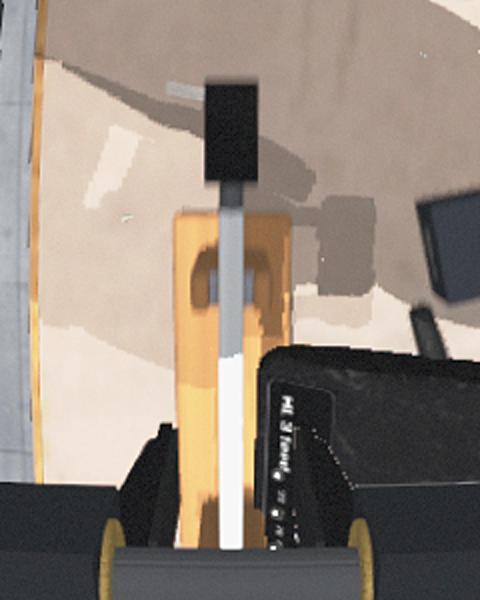

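Run:
```python
from h import *
import pickle;c=pickle.load(open("w2.pkl","rb"))
f=at(c,315.5,100,93,True);g=at(c,315.5,151.5,93,True);k=at(c,315.5,165.5,95,True);p=at(c,315.5,204,92,True);q=at(c,315.5,310,95,True)
print(f,g,k,p,q);d=(f-q)[:2];print(np.degrees(np.arctan2(d[1],d[0])))
# deck corner
print(at(c,200+268/2,60+348/2,45,True))
d=d/np.linalg.norm(d)
for pt,x in((f,150),(g,94),(k,90),(p,70)):print("origin",pt[:2]-x*d)
```

```text
[528.8 -27.6  93. ] [531.  -68.1  93. ] [531.6 -78.9  95. ] [ 533.3 -110.1   92. ] [ 538.3 -202.8   95. ]
93.10375217970079
[ 552.6 -147.1   45. ]
origin [ 536.92163074 -177.379969  ]
origin [ 536.08955526 -161.96211391]
origin [ 536.47297844 -168.7679814 ]
origin [ 537.09009434 -179.99731887]
```

Emit:
step_arm --plan '[[[-43.5, -2.6, 0, 0.1, -0.4], [-43.5, -2.6, 0, 0.1, -0.4], [-43.5, -2.6, 40, 0.1, -0.4], [-43.5, -2.6, 80, 0.1, -0.4], [-43.5, -2.6, 120, 0.1, -0.4], [-43.5, -2.6, 143.8, 0.1, -0.4], [-43.5, -2.6, 143.8, 0.1, -0.4], [-43.5, -2.6, 143.8, 0.1, -0.4]]]'

```text
t: 2.78
eef_pos: [536.9, -172.8, 70.6]
tcp_rot: [-3.14, -0.001, 1.624]
ft_force: [0.1, -0.0, 0.3]
opening: 0.299
grip_force: 0.0
```

```bash
cat >> h.py <<'E'
def mom(n=16):
    M=[];F=[]
    for i in range(n):
        env.read_camera("top");s=env.state();M.append(s["moment"]);F.append(s["ft_force"])
    M=np.array(M);F=np.array(F);print("M",M.mean(0).round(4),"sd",M.std(0).round(4),"F",F.mean(0).round(3),"sd",F.std(0).round(3))
E
python3 -c "
from h import *
mom();go(536.5,-174.5,71,93.1)"
```

```text
M [-0.0828  0.0364  0.0081] sd [0.0257 0.027  0.0263] F [0.303 0.033 0.105] sd [0.525 0.547 0.439]
t 3.58 at [ 537.  -174.1   70.8] rot [-1.800e+02 -1.000e-02  9.297e+01] F [ 1.05  0.66 -0.48] op 0.301
-> [-0.4 -0.5 -0.2 -0.1]
```

Emit:
step_arm --plan '[[[0, 0, 0, 0, -1], [0, 0, 0, 0, -1], [0, 0, 0, 0, -1], [0, 0, 0, 0, -1], [0, 0, 0, 0, -1], [0, 0, 0, 0, -1], [0, 0, 0, 0, -1]]]'

```text
t: 4.17
eef_pos: [537.0, -174.1, 70.8]
tcp_rot: [3.142, -0.0, 1.623]
ft_force: [0.8, -0.1, -0.7]
opening: 0.104
grip_force: 30.0
```

Emit:
step_arm --plan '[[[0, 0, -3, 0, -1], [0, 0, -10, 0, -1], [0, 0, -25, 0, -1], [0, 0, -45, 0, -1], [0, 0, -60, 0, -1], [0, 0, -60, 0, -1], [0, 0, -60, 0, -1], [0, 0, -60, 0, -1]]]'

```text
t: 4.83
eef_pos: [536.6, -173.9, 130.2]
tcp_rot: [-3.141, -0.0, 1.623]
ft_force: [-1.1, -0.7, -0.9]
opening: 0.103
grip_force: 30.0
```

```bash
python3 -c "
from h import *
env.read_camera('top');env.read_camera('top');mom(24)
cv2.imwrite('pics/sc1.png',env.read_camera('scene'))
go(536.5,-174.5,71,93.1)"
```

```text
M [-0.0271  0.0466  0.0026] sd [0.0355 0.0222 0.0269] F [-0.067 -0.014 -1.47 ] sd [0.417 0.495 0.502]
t 6.18 at [ 537.  -174.1  130.8] rot [ 1.800e+02 -1.000e-02  9.297e+01] F [-0.26 -0.2  -2.45] op 0.102
-> [-0.4 -0.5 59.8 -0.1]
```

Emit:
step_arm --plan '[[[15, 1, -10, 0, -1], [40, 2, -10, 0, -1], [70, 4, -10, -1, -1], [100, 5, -10, -2, -1], [130, 7, -10, -3, -1], [160, 9, -10, -4, -1], [190, 10, -10, -5, -1], [220, 12, -10, -6, -1]]]'

```text
t: 6.85
eef_pos: [537.1, 48.4, 141.5]
tcp_rot: [3.141, -0.0, 1.728]
ft_force: [0.6, -1.3, -1.5]
opening: 0.099
grip_force: 30.0
```

```bash
python3 -c "
from h import *
go(538.4,233.4,130,101.2)"
```

```text
t 6.85 at [537.1  48.4 141.5] rot [ 1.7997e+02 -1.0000e-02  9.9030e+01] F [ 0.64 -1.32 -1.53] op 0.099
-> [182.5  30.3  11.5  -2.2]
```

Emit:
step_arm --plan '[[[30, 5, 0, -0.5, -1], [60, 10, 0, -1, -1], [90, 15, 0, -1.5, -1], [120, 20, 0, -2.2, -1], [150, 25, 0, -2.2, -1], [175, 29, 0, -2.2, -1], [182.5, 30.3, 0, -2.2, -1], [182.5, 30.3, 0, -2.2, -1]]]'

```text
t: 7.52
eef_pos: [538.5, 233.4, 141.2]
tcp_rot: [3.141, -0.0, 1.769]
ft_force: [-0.9, -0.6, -1.5]
opening: 0.106
grip_force: 30.0
```

```bash
python3 -c "
from h import *
env.read_camera('top');go(538.4,233.4,76,101.2)"
```

```text
t 7.57 at [538.6 232.  141.1] rot [179.99   0.   101.28] F [-0.62 -0.04 -1.67] op 0.102
-> [ 1.4  0.1 65.1  0.1]
```

Emit:
step_arm --plan '[[[1.4, 0, 15, 0, -1], [1.4, 0, 30, 0, -1], [1.4, 0, 45, 0, -1], [1.4, 0, 55, 0, -1], [1.4, 0, 60, 0, -1], [1.4, 0, 63, 0, -1], [1.4, 0, 65, 0, -1], [1.4, 0, 65, 0, -1]]]'

```text
t: 8.23
eef_pos: [539.0, 232.4, 76.0]
tcp_rot: [3.141, -0.0, 1.765]
ft_force: [0.5, -1.0, -1.4]
opening: 0.103
grip_force: 30.0
```

Run:
```python
from h import *
c=env.get_calibration("wrist");im=env.read_camera("wrist");s=env.read_camera("scene")
a=cv2.resize(im[60:360,200:440],None,fx=1.6,fy=1.6,interpolation=2);b=cv2.resize(s[200:280,230:350],None,fx=3.4,fy=3.4,interpolation=2)
o=np.zeros((480,800,3),np.uint8);o[:,:384]=a;o[:272,388:388+408]=b;cv2.imwrite("pics/p3.png",o)
go(538.4,233.4,70.8,101.2)
```

```text
t 8.33 at [539.1 232.6  76.4] rot [ 1.7995e+02 -1.0000e-02  1.0117e+02] F [ 0.28 -0.05 -1.79] op 0.102
-> [ 0.9 -0.5  5.6 -0. ]
```

View pics/p3.png

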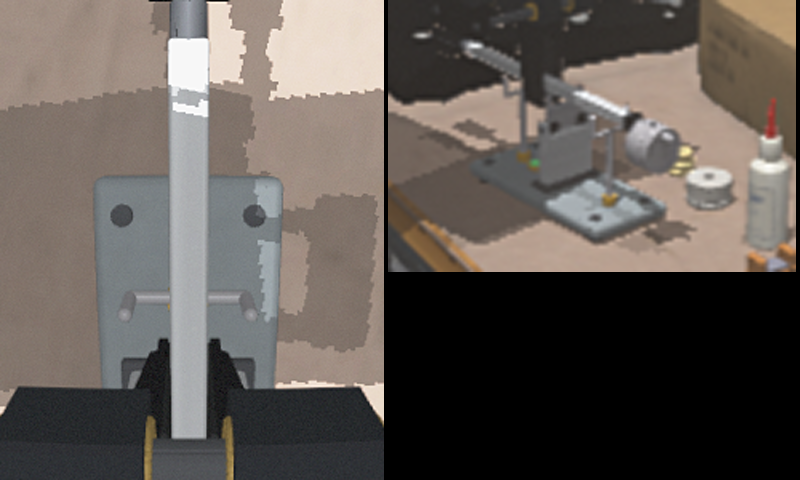

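Emit:
step_arm --plan '[[[0, 0, 1.5, 0, -1], [0, 0, 3, 0, -1], [0, 0, 4, 0, -1], [0, 0, 4.5, 0, -1], [0, 0, 4.8, 0, -1], [0, 0, 4.8, 0, -1], [0, 0, 4.8, 0, -1]]]'

```text
t: 8.92
eef_pos: [538.8, 232.6, 71.1]
tcp_rot: [3.142, -0.0, 1.766]
ft_force: [-0.2, -0.1, -1.8]
opening: 0.105
grip_force: 30.0
```

```bash
python3 -c "
from h import *
mom(6);go(538.4,233.4,70.8,101.2)"
```

```text
M [-0.0156  0.0397  0.0099] sd [0.0358 0.0157 0.0557] F [ 0.048 -0.287 -2.116] sd [0.458 0.733 0.67 ]
t 9.22 at [538.8 232.6  71.1] rot [ 1.8000e+02 -1.0000e-02  1.0117e+02] F [-0.6  -0.81 -1.67] op 0.103
-> [ 0.8 -0.3  0.3 -0. ]
```

Emit:
step_arm --plan '[[[0, 0, 0.2, 0, -1], [0, 0, 0.3, 0, -1], [0, 0, 0.3, 0, -1]]]'

```text
t: 9.47
eef_pos: [538.8, 232.6, 70.8]
tcp_rot: [3.141, -0.0, 1.766]
ft_force: [0.1, 0.7, -1.4]
opening: 0.105
grip_force: 30.0
```

```bash
python3 -c "
from h import *
mom(5);go(538.4,233.4,70.8,101.2)"
```

```text
M [-0.0778  0.0512 -0.006 ] sd [0.0355 0.0286 0.0161] F [-0.214 -0.348 -0.97 ] sd [0.469 0.421 0.235]
t 9.72 at [538.8 232.6  70.8] rot [179.99  -0.   101.17] F [-0.78  0.01 -0.81] op 0.107
-> [ 0.8 -0.3 -0.  -0. ]
```

Emit:
step_arm --plan '[[[0, 0, 0.15, 0, -1], [0, 0, 0.15, 0, -1], [0, 0, 0.15, 0, -0.8], [0, 0, 0.15, 0, -0.75], [0, 0, 0.15, 0, -0.65], [0, 0, 0.15, 0, -0.6], [0, 0, 0.15, 0, -0.5], [0, 0, 0.15, 0, -0.5]]]'

```text
t: 10.38
eef_pos: [538.8, 232.6, 70.6]
tcp_rot: [3.142, -0.0, 1.766]
ft_force: [-0.2, -0.0, -0.4]
opening: 0.243
grip_force: 0.0
```

Emit:
step_arm --plan '[[[0, 0, 0, 0, -0.5], [0, 0, 0, 0, -0.5], [0, 0, 0, 0, -0.5], [0, 0, 0, 0, -0.5], [0, 0, 0, 0, -0.5], [0, 0, 0, 0, -0.5]]]'

```text
t: 10.88
eef_pos: [538.8, 232.6, 70.6]
tcp_rot: [3.142, -0.0, 1.766]
ft_force: [0.2, 0.1, -0.2]
opening: 0.252
grip_force: 0.0
```

Run:
```python
from h import *
import pickle
c=env.get_calibration("wrist");im=env.read_camera("wrist");s=env.read_camera("scene");t=env.read_camera("top")
cv2.imwrite("pics/rw4.png",im);cv2.imwrite("pics/rs4.png",s);pickle.dump(c,open("w4.pkl","wb"))
a=cv2.resize(im[0:360,220:420],None,fx=1.6,fy=1.6,interpolation=2);b=cv2.resize(s[205:275,235:330],None,fx=4.9,fy=4.9,interpolation=2)
o=np.zeros((576,800,3),np.uint8);o[:,:320]=a;o[:343,325:325+466]=b[:343,:466];cv2.imwrite("pics/p4.png",o)
# model projections of front-beam end for tilts
sc=env.get_calibration("scene")
u=np.array([np.cos(np.radians(101.2)),np.sin(np.radians(101.2)),0]);e=np.array([544.6,202,90])
for th in(-5,0,5):
    v=u*np.cos(np.radians(th))+np.array([0,0,np.sin(np.radians(th))])
    print(th,[proj(sc,e+v*L).tolist() for L in(-121,119+29-29)], [proj(c,e+v*L,True).tolist() for L in(119,60)])
go(538.4,233.4,70.8,101.2)
```

```text
-5 [[310.8, 237.9], [255.6, 219.7]] [[317.9, 110.6], [318.0, 246.5]]
0 [[310.9, 241.7], [255.4, 216.4]] [[317.9, 108.0], [318.0, 249.7]]
5 [[310.7, 245.4], [255.4, 213.0]] [[317.9, 107.4], [318.0, 254.2]]
t 11.03 at [538.8 232.6  70.6] rot [180.    -0.   101.17] F [-0.42  0.72  0.83] op 0.246
-> [ 0.8 -0.3 -0.2 -0. ]
```

View pics/p4.png

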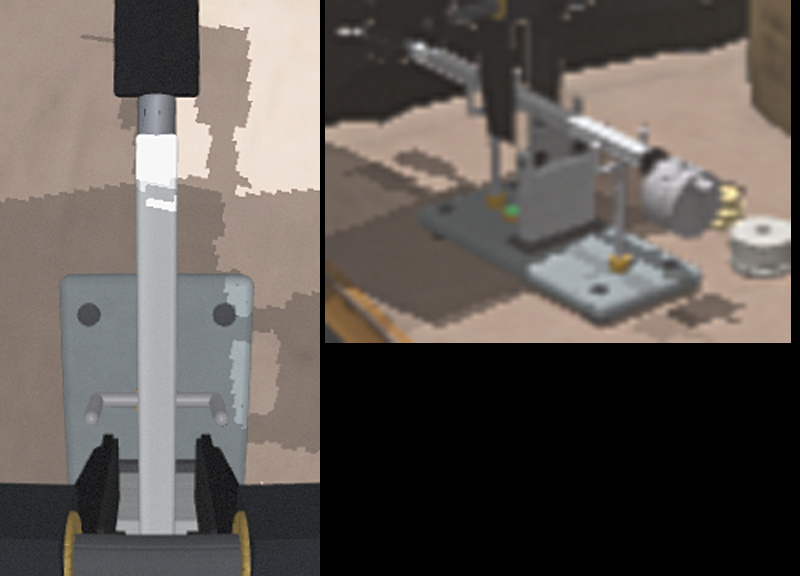

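```bash
cat > tilt.py <<'E'
from h import *
def up(s): return cv2.resize(s[200:280,230:350],None,fx=3.4,fy=3.4,interpolation=2)
REF=cv2.imread("pics/p3.png")[:272,388:796]
def shift(cur,box):
    x0,y0,x1,y1=box;T=REF[y0:y1,x0:x1];p=25
    S=cur[max(0,y0-p):y1+p,max(0,x0-p):x1+p]
    r=cv2.matchTemplate(S,T,cv2.TM_CCOEFF_NORMED);_,m,_,(i,j)=cv2.minMaxLoc(r)
    f=lambda a,b,c:(a-c)/(2*(a-2*b+c))
    di=f(r[j,i-1],r[j,i],r[j,i+1]) if 0<i<r.shape[1]-1 else 0;dj=f(r[j-1,i],r[j,i],r[j+1,i]) if 0<j<r.shape[0]-1 else 0
    return (np.array([i+di+max(0,x0-p)-x0,j+dj+max(0,y0-p)-y0])/3.4).round(2),round(float(m),2)
def tilt(raw):
    c=up(raw)
    print("cw",shift(c,(235,105,300,178)),"front",shift(c,(62,25,125,75)))
E
python3 - <<'E'
from tilt import *
tilt(cv2.imread("pics/rs4.png"))
c=env.get_calibration("scene");u=np.array([np.cos(np.radians(101.2)),np.sin(np.radians(101.2)),0]);e=np.array([544.6,202,90])
# shifts predicted: descent 5.6 mm + tilt
for th in(-5,-1,0,1,5):
    R=cv2.Rodrigues(np.cross(u,[0,0,1])*np.radians(th))[0]
    print(th,[(proj(c,e+R@(u*L+[0,0,h]))-proj(c,e+u*L+[0,0,5.6+h])).round(2).tolist() for L,h in((-109,-13),(121,0))])
E
```

```text
cw (array([-0.17,  2.28], dtype=float32), 0.86) front (array([-0.32,  1.41], dtype=float32), 0.91)
-5 [[0.2, -1.3], [0.2, 5.2]]
-1 [[0.1, 1.3], [0.1, 2.4]]
0 [[0.0, 2.0], [0.0, 1.8]]
1 [[-0.1, 2.6], [0.0, 1.1]]
5 [[-0.4, 5.1], [0.0, -1.6]]
```

Emit:
step_arm --plan '[[[0, 0, 0, 0, -0.5], [0, 0, 0, 0, -0.5], [0, 0, 0, 0, -0.5], [0, 0, 0, 0, -0.5], [0, 0, 0, 0, -0.5], [0, 0, 0, 0, -0.5], [0, 0, 0, 0, -0.5], [0, 0, 0, 0, -0.5]]]'

```text
t: 11.7
eef_pos: [538.8, 232.6, 70.6]
tcp_rot: [3.142, -0.0, 1.766]
ft_force: [0.0, -0.7, -0.1]
opening: 0.25
grip_force: 0.0
```

Run:
```python
from tilt import *
for i in range(4): tilt(env.read_camera("scene"))
s=np.mean([env.read_camera("scene").astype(float) for i in range(3)],0).astype(np.uint8);cv2.imwrite("pics/rs5.png",s);tilt(s)
```

```text
cw (array([-0.12,  2.34], dtype=float32), 0.85) front (array([-0.7 ,  1.29], dtype=float32), 0.91)
cw (array([-0.13,  2.34], dtype=float32), 0.85) front (array([-0.68,  1.28], dtype=float32), 0.91)
cw (array([-0.13,  2.35], dtype=float32), 0.85) front (array([-0.69,  1.27], dtype=float32), 0.91)
cw (array([-0.13,  2.36], dtype=float32), 0.85) front (array([-0.67,  1.27], dtype=float32), 0.91)
cw (array([-0.1 ,  2.39], dtype=float32), 0.85) front (array([-0.7 ,  1.26], dtype=float32), 0.91)
```

Emit:
step_arm --plan '[[[0, 0, 0, 0, -0.7], [0, 0, 0, 0, -0.8], [0, 0, 0, 0, -0.9], [0, 0, 0, 0, -1], [0, 0, 0, 0, -1], [0, 0, 0, 0, -1], [0, 0, -0.6, 0, -1], [0, 0, -0.6, 0, -1]]]'

```text
t: 12.72
eef_pos: [538.7, 232.6, 71.1]
tcp_rot: [-3.141, -0.0, 1.766]
ft_force: [-0.6, -0.9, -1.5]
opening: 0.097
grip_force: 30.0
```

Emit:
step_arm --plan '[[[0.8, 0, 0, 0, -1], [0.8, 0, 0, 0, -1], [0.8, 0, 0.3, 0, -1], [0.8, 0, 0.6, 0, -1], [0.8, 0, 0.6, 0, -1], [0.8, 0, 0.6, 0, -1], [0.8, 0, 0.6, 0, -0.8], [0.8, 0, 0.6, 0, -0.75]]]'

```text
t: 13.38
eef_pos: [538.7, 233.4, 70.7]
tcp_rot: [3.141, -0.0, 1.766]
ft_force: [-0.1, 0.4, 0.8]
opening: 0.115
grip_force: 0.0
```

Emit:
step_arm --plan '[[[0, 0, 0, 0, -0.65], [0, 0, 0, 0, -0.6], [0, 0, 0, 0, -0.5], [0, 0, 0, 0, -0.5], [0, 0, 0, 0, -0.5], [0, 0, 0, 0, -0.5], [0, 0, 0, 0, -0.5], [0, 0, 0, 0, -0.5]]]'

```text
t: 14.05
eef_pos: [538.7, 233.4, 70.6]
tcp_rot: [3.141, -0.0, 1.766]
ft_force: [0.0, -0.5, -0.6]
opening: 0.249
grip_force: 0.0
```

Emit:
step_arm --plan '[[[0, 0, 0, 0, -0.5], [0, 0, 0, 0, -0.5], [0, 0, 0, 0, -0.5], [0, 0, 0, 0, -0.5], [0, 0, 0, 0, -0.5], [0, 0, 0, 0, -0.5], [0, 0, 0, 0, -0.5], [0, 0, 0, 0, -0.5]]]'

```text
t: 14.72
eef_pos: [538.7, 233.4, 70.6]
tcp_rot: [3.142, -0.0, 1.766]
ft_force: [-0.2, 0.3, -1.2]
opening: 0.25
grip_force: 0.0
```

Run:
```python
from tilt import *
s=np.mean([env.read_camera("scene").astype(float) for i in range(3)],0).astype(np.uint8);cv2.imwrite("pics/rs6.png",s);tilt(s)
go(538.4,233.4,70.8,101.2)
# direct comparison with the previous picture (shift cw/front between them)
import tilt
tilt.REF=up(cv2.imread("pics/rs5.png"));tilt.tilt(s)
```

```text
cw (array([-0.52,  1.69], dtype=float32), 0.87) front (array([-0.39,  1.86], dtype=float32), 0.96)
t 14.87 at [538.6 233.4  70.6] rot [180.    -0.   101.17] F [ 0.84 -0.72  0.22] op 0.25
-> [ 0.  -0.2 -0.2 -0. ]
cw (array([-0.41, -0.57], dtype=float32), 0.95) front (array([0.38, 0.53], dtype=float32), 0.9)
```

Emit:
step_arm --plan '[[[0, 0, -3, 0, -0.5], [0, 0, -10, 0, -0.5], [0, 0, -25, 0, -0.5], [0, 0, -45, 0, -0.5], [0, 0, -75, 0, -0.5], [0, 0, -110, 0, -0.5], [0, 0, -150, 0, -0.5], [0, 0, -150, 0, -0.5]]]'

```text
t: 15.53
eef_pos: [540.9, 234.2, 228.5]
tcp_rot: [3.131, -0.001, 1.766]
ft_force: [0.7, 0.0, 0.1]
opening: 0.25
grip_force: 0.0
```

Emit:
step_arm --plan '[[[0, 0, 0, 0, -0.5], [0, 0, 0, 0, -0.5], [0, 0, 0, 0, -0.5], [0, 0, 0, 0, -0.5], [0, 0, 0, 0, -0.5], [0, 0, 0, 0, -0.5], [0, 0, 0, 0, -0.5], [0, 0, 0, 0, -0.5]]]'

```text
t: 16.2
eef_pos: [538.6, 233.4, 220.3]
tcp_rot: [-3.141, -0.0, 1.766]
ft_force: [-0.8, 0.3, 0.9]
opening: 0.25
grip_force: 0.0
```

Run:
```python
from tilt import *
import tilt
s=np.mean([env.read_camera("scene").astype(float) for i in range(3)],0).astype(np.uint8);cv2.imwrite("pics/rs7.png",s);tilt.tilt(s)
tilt.REF=up(cv2.imread("pics/rs6.png"));tilt.tilt(s)
w=env.read_camera("wrist")
o=np.zeros((560,800,3),np.uint8)
b=cv2.resize(s[205:275,245:325],None,fx=7,fy=7,interpolation=2);o[:490,:560]=b
a=cv2.resize(w[40:340,250:400],None,fx=1.55,fy=1.55,interpolation=2);o[:465,566:566+232]=a;cv2.imwrite("pics/p7.png",o)
print(env.state()["t"],env.state()["eef_pos"])
```

```text
cw (array([-0.37,  1.46], dtype=float32), 0.63) front (array([-0.21,  1.75], dtype=float32), 0.96)
cw (array([-0.01, -0.08], dtype=float32), 0.77) front (array([ 0.04, -0.09], dtype=float32), 0.96)
16.4 [538.66365109 233.39076502 220.56871913]
```

View pics/p7.png

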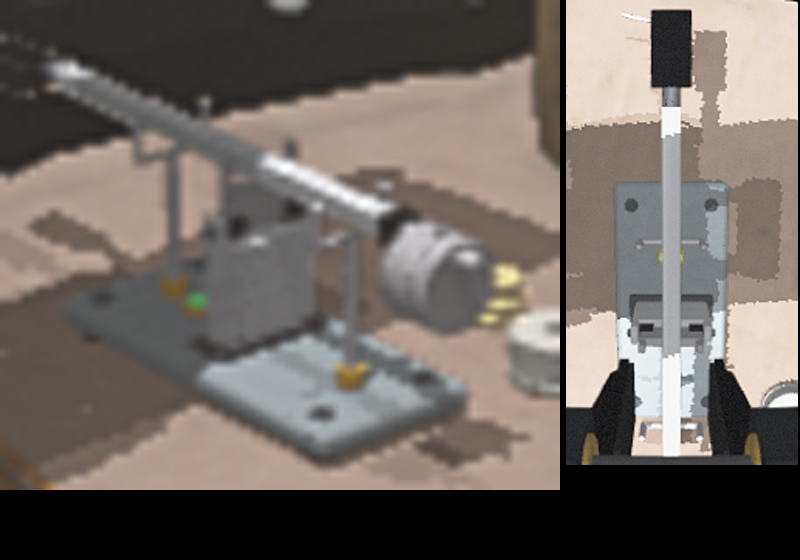

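The wand rests on the edge alone. The beam runs from about (60,70) to (385,215) in the 7x crop, a slope of about 0.457 against 0.456 predicted for level. It did not move when the gripper withdrew.

```bash
python3 -c "
from cell import env
print(env.job_done())"
```

```text
the job is handed in; nothing more can be done
None
```

The wand was left balanced on the steel edge, level to about 0.3° by the camera and clear of both tip stops, with the gripper withdrawn; the job is handed in, at about 16 s of the 72 s allowed.

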